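# Shut the brush stand's tilt-out bin and lock it past the click

## Task

Push the blue tilt-out bin of the shoe brush stand fully home, then turn the black latch knob on the stand's sloping top clockwise until it clicks over its detent and its red tongue rests on the lock stop, pointing straight down the slope over the bin's lip. Leave the loose things around the stand where they are.

Things in the scene. Friction and masses are not known exactly. Their poses are not given: they have to be found in the camera images.
- stand: Brush stand of light wood, fixed: 150 mm deep (x), 200 mm wide (y). Origin: centre of its underside, on the shelf; x points to its back, z up, its front (-x) roughly faces the robot. Its white top slopes at 30 degrees: 105 mm high at the front edge, 190 mm at the back.
- rail (a point): Middle of the steel brush rail over the slope: a 12 mm bar along the stand's y, 180 mm long, at x = 9, z = 235 mm of the stand, on two end posts. It is in the way of a gripper pointing straight down. Square to the slope, its upper edge is 76 mm above it, 78 mm up-slope of the knob's axis. Two daubers hang from it at y = +-66 mm, down to z = 164 mm. Axes as the stand's
- bin (a joint): Tilt of the blue bin in the stand's open front, rad: 0 = shut (fully home, hard stop), 0.5 = fully tilted out towards the stand's -x. Hinge along the stand's y at x = -81, z = 12 mm. The bin stays where it is left; a push of 2 to 4 N on its front moves it. If it is not home, the tongue strikes its lip or passes behind it and does not lock it.
- bin_push (a point): Middle of the front face of the light wooden pull ledge on the bin's front panel: 90 mm wide, 16 mm high, standing 21 mm out from the panel (176 mm wide, 84 high), 56 mm above the hinge: 68 mm above the shelf when shut. x, z as the stand's when shut; they tilt with the bin. The steel lip that the tongue locks (60 mm wide, 10 high, 12 deep) is on the panel's upper edge.
- latch (a joint): Turn of the latch knob, rad, clockwise seen from outside: 0 = tongue straight up the slope, 1.57 = to the stand's -y, 3.14 = straight down the slope over the bin's lip (locked, hard stop). To about 2.3 it has light friction and stays put; then a spring detent resists (about 0.25 N m in all) and turns it back if let go; past the crest at 2.8 it snaps on to 3.14 and stays.
- latch_grip (a point): Middle of the black bar grip, on the knob's axis, 30 mm above the slope (square to it). z: the axis, out of the slope, 30 degrees from vertical, leaning to the stand's front; x: along the bar to the tongue's tip; they turn with the knob. Bar 64 mm long (x), 20 mm wide (y: grip here, about 30 N or more), 14 to 46 mm above the slope. The axis meets the slope at x = -23, z = 135 mm of the stand.
- latch_tip (a point): Tip of the red tongue, 74 mm from the knob's axis, 11 mm above the slope. The tongue is 18 mm wide and 6 mm thick and lies under the bar, along it. A red mark on the slope shows its locked direction, a small green one its joint value 0.
- kit: Plastic shoe polish kit box, green with a black hinged lid and a small knob on it, 170 x 115 x 70 mm, shut, heavy (fixed). Origin: centre of its underside. Not to be used.
- brush: Loose light wooden shoe brush, black bristles, 150 x 46 x 42 mm. Origin: centre of its underside. To be left alone.
- doorstop: Loose white plastic domed doorstop, 62 mm across, 44 mm high. Origin: centre of its underside. To be left alone.
- horn: Loose stainless shoe horn lying flat behind the stand, about 195 x 48 x 10 mm. Origin: its middle, on the shelf. To be left alone.

How it is judged:
On the way, in this order (a step that is already met when the one before it is completed fails the run):
1. the bin is pushed home while the latch is still open (value of joint bin below 0.05 rad and value of joint latch below 1.4 rad), for 0.2 s.
2. the latch knob has clicked over its detent to the lock stop, with the bin home (value of joint latch above 2.95 rad and value of joint bin below 0.06 rad), for 0.2 s.
At the end, for the whole second after the job is handed in: The latch has turned past 2.95 rad (within 0.19 rad of its lock stop, well past the click), the bin is within 0.06 rad of fully home, and the brush, doorstop and shoe horn are at rest (all of step 2 and linear speed of each of brush, doorstop, horn below 0.02 m/s); the robot touches nothing.
It fails at once if the brush is moved by more than 30 mm (distance of brush from where it was at the start of the episode above 0.03 m).
It fails at once if the doorstop is moved by more than 30 mm (distance of doorstop from where it was at the start of the episode above 0.03 m).
It fails at once if the shoe horn is moved by more than 30 mm (distance of horn from where it was at the start of the episode above 0.03 m).
It also fails if it takes over 72 s, if anything falls off the work surface, if the arm or the gripper's body presses on something with over 40 N, if the wrist force passes 120 N, or if a joint passes its speed limit or range.

## Robot

A 7-joint arm with a two-finger parallel gripper is mounted at the origin on the work surface. World frame = base frame: x ahead of the robot, y to its left, z up, the work surface at z = 0. Lengths are in m, angles in rad, forces in N, time in s.
With the tool pointing down it reaches from about 0.4 to 0.85 m from the base axis. Payload 4.5 kg.
Tool frame: the origin (TCP) lies midway between the tips of the shut fingers; the grasp point (between the pads) lies 19 mm behind it; z points along the fingers, y is the line along which they close (so a half turn about z gives the same grasp; the last joint's range is limited). The gripper opens to 88 mm and grips with 3 to 60 N. Pads are 18 mm wide; open, the fingers measure 123 mm over their backs; the gripper's body (75 mm by 187 mm) begins 45 mm behind the grasp point.
Start: joints at [1.285, 0.689, -0.195, 1.565, 0.157, 0.902, -0.215], TCP at [0.197, -0.593, 0.239] pointing down, gripper open.
Joint ranges: [-3.01, 3.01], [-0.46, 2.08], [-1.47, 1.51], [0.13, 2.56], [-1, 4.14], [0.04, 2.09], [-2.66, 2.66]. Speed limits (rad/s): [2.57, 2.57, 3.14, 3.14, 3.14, 3.14, 3.14].

## Interface

Orientations are given as a unit quaternion [x, y, z, w].
In Python, from plant import r, eyes, finish_job gives the robot as it stands. The module is installed in compiled form; this text tells all that it offers.
- The arm moves only by the tool move_arm, never from a script. Its argument "motion" is a list of rows, each a list of 7 numbers: the shift along the tool's x, y, z in mm, then the turn, a rotation vector about the tool's x, y, z in degrees, then the closure, from 0 (fully open) to 1 (shut). A call has 1 to 5 rows; each row is the pose to reach, as a shift and turn from the pose commanded when the call began, along the tool's axes at that moment; what a row does not reach only later rows make up. A row lasts 1/8 s, in which the tool goes at most 62.5 mm and 10.7 degrees, less where a joint would pass 70% of its speed; a pose out of reach is approached as far as the arm can. A call with a gripper value outside its range is refused whole. The fingers move at their own pace and stop on an object; "newtons" is the grip in N (left out, the last holds). Time passes only in rows, so rows that repeat a pose let the fingers close. It gives the time, the measured TCP pose, the force, the opening and the grip force at its end, in the units of the state.
- r.get_state(): the state, without advancing time (a new reading comes with each control period).
- eyes.snapshot(name): name is "scene" or "top" or "wrist"; returns a dict with "frame" (420x560x3 uint8, red, green, blue), "z_map" (420x560 float32, m along the optical axis (not along the pixel's ray), 0 where there is no reading), "intrinsics" (3x3 intrinsics, pixels), "world_to_cam" (4x4, takes a point from world to camera coordinates). Camera axes: x right, y down, z forward; pixel columns grow to the right and rows downward; lengths in m; the calibration is good to about 2 mm. A picture is of the moment at which its call begins.
- finish_job(): hands the job in; it is judged then, once.
The state is a dict: "clock": time; "q": joint angles; "qd": joint speeds; "joint_torque": joint torques, N m; "tool_pos": TCP position; "eef_rot": TCP orientation; "contact_force": force on the tool from outside, world axes, zero at the start; "moment": the same for the moment, N m; "opening": opening from 0.0 (shut) to 1.0 (fully open); "finger_force": force on a finger pad.
Only numpy, scipy, OpenCV 4.12 (cv2) and the standard library are available. Lean on these libraries where they do the work, as an engineer would, in place of code of your own. Each camera call takes 0.05 s, during which the arm holds its last target. There are 200 camera calls.

## Working session

There is one attempt and no reset: what is moved stays moved. The work goes in short steps, Python scripts to look and compute and a tool call to move; the robot and the scene stay as the last step left them, time stands still between calls to the robot, and variables do not carry over. Pictures are saved under pics/ and viewed, at most 10 in all, crops included, and the job is handed in when it is done.

Besides the shell and the picture viewer there is one more tool, called as name(argument=value, ...) on one line, values as JSON. move_arm: Moves the arm, as the interface text tells. Its arguments: {"type":"object","properties":{"motion":{"type":"array","items":{"type":"array","items":{"type":"number"}}},"newtons":{"type":"number"}},"required":["motion"]}

```bash
mkdir -p pics; cat > h.py <<'E'
import numpy as np, cv2
from scipy.spatial.transform import Rotation as R
from plant import r, eyes
def snap(n,f=None):
    s=eyes.snapshot(n)
    if f: cv2.imwrite('pics/'+f,s['frame'][:,:,::-1])
    return s
def cloud(s):
    z=s['z_map'];K=s['intrinsics'];v,u=np.mgrid[:z.shape[0],:z.shape[1]]
    c=np.stack([(u-K[0,2])/K[0,0]*z,(v-K[1,2])/K[1,1]*z,z,np.ones_like(z)],-1)
    return (c@np.linalg.inv(s['world_to_cam']).T)[...,:3]
E
python3 - <<'E'
from h import *
a=snap('scene');b=snap('top')
np.savez('s.npz',a=a['frame'],ca=cloud(a),b=b['frame'],cb=cloud(b))
cv2.imwrite('pics/a.png',a['frame'][:,:,::-1]);cv2.imwrite('pics/b.png',b['frame'][:,:,::-1])
print(r.get_state())
E
```

```text
{'clock': 0.1, 'q': array([ 1.28479905,  0.68991775, -0.19450847,  1.56620175,  0.15731799,
        0.90251517, -0.2150715 ]), 'qd': array([ 1.32698118e-03, -2.34145887e-03,  1.19969664e-03, -4.18990840e-03,
        7.37598024e-05, -2.71779842e-04, -4.86742357e-04]), 'joint_torque': array([-3.18244602e-03, -5.28495884e+01, -1.27157684e+00, -1.53836882e+01,
       -5.26020862e-02,  2.02232230e-03,  4.48090145e-05]), 'tool_pos': array([ 0.19625751, -0.59280241,  0.23798914]), 'eef_rot': array([ 9.87234945e-01,  1.59268585e-01, -2.00235308e-04, -8.00430314e-04]), 'contact_force': array([ 0.50429851,  0.8642532 , -0.291432  ]), 'moment': array([-0.01662077,  0.03439336, -0.00299184]), 'finger_force': 0.0, 'opening': 1.0032966353852002}
```

View pics/a.png

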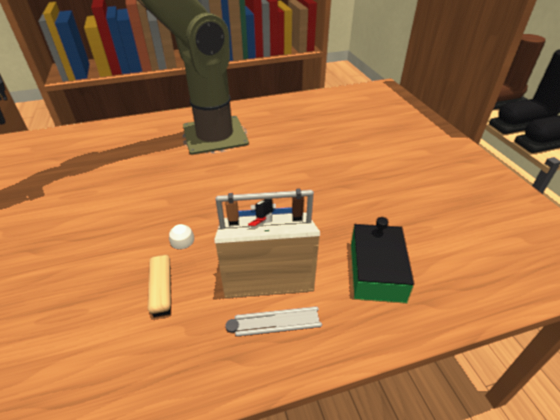

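View pics/b.png

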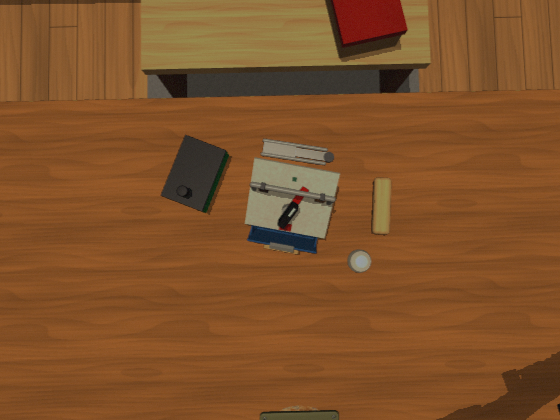

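The top view shows the stand at about (293,200), with its front facing the robot and the bin tilted out at (283,243). The knob is at (289,214), with the red tongue up-slope and to the right. The doorstop is at (360,261) and the brush at (381,206). Next I fit the stand pose.

```bash
cat > fit.py <<'E'
from h import *
d=np.load('s.npz');b=d['b'].astype(int);c=d['cb']
box=np.zeros(b.shape[:2],bool);box[150:260,235:350]=1
hsv=cv2.cvtColor(d['b'],cv2.COLOR_RGB2HSV).astype(int)
white=box&(hsv[...,1]<70)&(hsv[...,2]>120)&(c[...,2]>.09)&(c[...,2]<.205)
from scipy.optimize import least_squares
P=c[white]
# plane robust, then rectangle in xy
A=np.c_[P[:,:2],np.ones(len(P))];k=np.ones(len(P),bool)
for _ in range(8):
    co=np.linalg.lstsq(A[k],P[k,2],rcond=None)[0];k=abs(A@co-P[:,2])<.004
print('slope',np.degrees(np.arctan(np.hypot(*co[:2]))),'yaw',np.degrees(np.arctan2(co[1],co[0])),k.sum())
rc=cv2.minAreaRect((P[k,:2]*1000).astype(np.float32));print(rc)
red=box&(b[...,0]>120)&(b[...,1]<50)&(b[...,2]<60)
blue=box&(b[...,2]>b[...,0]+30)&(b[...,2]>60)
yaw=np.arctan2(co[1],co[0]);x0,y0=np.array(rc[0])/1000
T=lambda p:np.c_[(p[:,:2]-[x0,y0])@np.array([[np.cos(yaw),-np.sin(yaw)],[np.sin(yaw),np.cos(yaw)]]),p[:,2]]*1000
for n,m in(('red',red),('blue',blue)):
    q=T(c[m]);print(n,len(q));print(q[np.linspace(0,len(q)-1,14).astype(int)].round())
q=T(c[box]);m=(abs(q[:,2]-241)<12);print('rail',q[m].mean(0),q[m].min(0),q[m].max(0))
m=(q[:,0]<-80)&(q[:,2]>30);o=q[m];i=np.argsort(o[:,0])[::12];print('front',o[i].round())
E
python3 fit.py
```

```text
slope 30.065846830854372 yaw -11.885025544405744 3795
((648.090576171875, 12.426841735839844), (198.7788848876953, 150.21022033691406), 78.1236572265625)
red 43
[[ 29. -21. 184.]
 [ 27. -22. 178.]
 [ 28. -28. 180.]
 [ 25. -24. 183.]
 [ 26. -31. 181.]
 [ 23. -27. 180.]
 [ 24. -34. 181.]
 [ -0.  -8. 164.]
 [ -3.  -9. 166.]
 [ -1. -18. 165.]
 [ -5.  -9. 164.]
 [ -3. -16. 160.]
 [ -6. -14. 162.]
 [ -8. -19. 162.]]
blue 211
[[ -78.   82.   76.]
 [ -75.   45.   21.]
 [ -82.   52.   22.]
 [ -80.   30.   16.]
 [ -79.    9.   16.]
 [ -77.  -18.   19.]
 [-102.   83.   68.]
 [ -80.  -56.   19.]
 [-112.   82.   89.]
 [-114.   64.   89.]
 [ -89.  -83.   67.]
 [-113.  -34.   92.]
 [-114.  -58.   88.]
 [-114.  -86.   87.]]
rail [  7.7360384    0.85331771 239.71991735] [  0.30458763 -94.29804384 229.8632193 ] [ 16.43791111  96.40748767 246.78488363]
front [[-1.280e+02  4.200e+01  6.000e+01]
 [-1.270e+02  3.700e+01  6.300e+01]
 [-1.260e+02  3.200e+01  6.800e+01]
 [-1.250e+02  1.400e+01  6.700e+01]
 [-1.240e+02 -3.000e+00  9.700e+01]
 [-1.230e+02 -8.000e+00  9.200e+01]
 [-1.220e+02  1.400e+01  9.600e+
[... 2148 characters left out ...]
+01  4.800e+01]
 [-9.400e+01 -6.700e+01  4.600e+01]
 [-9.400e+01  1.000e+00  5.100e+01]
 [-9.400e+01 -4.300e+01  4.900e+01]
 [-9.300e+01 -4.000e+00  4.600e+01]
 [-9.300e+01 -6.000e+00  4.400e+01]
 [-9.200e+01 -8.000e+01  4.800e+01]
 [-9.200e+01 -5.400e+01  4.300e+01]
 [-9.100e+01  1.500e+01  4.100e+01]
 [-9.100e+01  5.500e+01  4.200e+01]
 [-9.000e+01 -6.200e+01  4.300e+01]
 [-9.000e+01 -6.400e+01  3.800e+01]
 [-8.900e+01 -3.800e+01  3.400e+01]
 [-8.900e+01  7.400e+01  3.700e+01]
 [-8.800e+01  7.200e+01  3.200e+01]
 [-8.800e+01  8.200e+01  4.200e+01]
 [-8.700e+01 -6.400e+01  3.300e+01]
 [-8.600e+01  1.800e+01  3.100e+01]
 [-8.600e+01 -0.000e+00  3.100e+01]
 [-8.100e+01  8.400e+01  7.300e+01]]
```

```bash
cat >> h.py <<'E'
Rs=R.from_euler('z',-11.885,degrees=True);O=np.array([.648,.0124,0])
def tool(az,tilt=30):  # tool z into slope, tool x at angle az (deg, ccw from up-slope about the outward axis)
    n=np.array([-np.sin(np.radians(tilt)),0,np.cos(np.radians(tilt))]);u=np.array([n[2],0,-n[0]]);v=np.array([0,1,0])
    a=np.radians(az);x=np.cos(a)*u+np.sin(a)*v
    return Rs*R.from_matrix(np.c_[x,np.cross(-n,x),-n])
def W(p): return O+Rs.apply(np.array(p)/1000)
def go(p,Rt,st=None):  # p world
    st=st or r.get_state();R0=R.from_quat(st['eef_rot'])
    print('shift',(R0.inv().apply(p-st['tool_pos'])*1000).round(1),'turn',np.degrees((R0.inv()*Rt).as_rotvec()).round(1))
def where():
    st=r.get_state();p=Rs.inv().apply(st['tool_pos']-O)*1000
    print('t',st['clock'],'stand',p.round(1),'q',st['q'].round(2),'F',Rs.inv().apply(st['contact_force']).round(1),'M',st['moment'].round(2),'open',round(st['opening'],3))
E
python3 - <<'E'
from h import *
d=np.load('s.npz');c=d['cb']
for n,(u,v) in dict(door=(360,261),brush=(381,206),kit=(196,175)).items(): print(n,c[v,u],(Rs.inv().apply(c[v,u]-O)*1000).round())
go(W([-190,0,200]),tool(180)); go(W([-190,0,200]),R.from_quat(r.get_state()['eef_rot']));print(W([-190,0,200]))
E
```

```text
door [ 0.49201568 -0.16808731  0.04113133] [-115. -209.   41.]
brush [ 0.63405817 -0.22900944  0.03837115] [  36. -239.   38.]
kit [0.72285574 0.25011577 0.06811211] [ 24. 248.  68.]
shift [ 455.  -528.    38.8] turn [ -39.   -10.6 -145.3]
shift [ 455.  -528.    38.8] turn [0. 0. 0.]
[0.46207304 0.05153012 0.2       ]
```

move_arm(motion=[[30, -35, 0, -2.6, -0.7, -9.7, 1], [60, -70, 0, -5.2, -1.4, -19.4, 1], [91, -106, 0, -7.8, -2.1, -29, 1], [121, -141, 0, -10.4, -2.8, -38.7, 1], [152, -176, 0, -13, -3.5, -48.4, 1]])

```text
clock: 0.72
tool_pos: [0.286, -0.3768, 0.2387]
eef_rot: [0.827, 0.55, -0.011, 0.114]
contact_force: [0.4, -0.7, -0.0]
opening: 0.455
finger_force: 0.0
```

```bash
python3 -c "
from h import *
where();go(W([-190,0,200]),tool(180))"
```

```text
t 0.725 stand [-274.1 -455.4  238.7] q [ 0.94  0.43 -0.23  2.21  0.55  0.34 -0.17] F [ 0.5 -0.6 -0. ] M [ 0.12 -0.02  0.04] open 0.455
shift [463.8  -4.  -29.4] turn [-25.8  -7.  -96.7]
```

move_arm(motion=[[46, 0, 0, -2.6, -0.7, -9.7, 1], [93, 0, 0, -5.2, -1.4, -19.4, 1], [139, 0, 0, -7.8, -2.1, -29, 1], [186, 0, 0, -10.4, -2.8, -38.7, 1], [232, 0, -5, -13, -3.5, -48.4, 1]])

```text
clock: 1.35
tool_pos: [0.3407, -0.2346, 0.2137]
eef_rot: [0.648, 0.744, -0.034, 0.16]
contact_force: [0.5, 0.2, 1.0]
opening: 0.002
finger_force: 0.0
```

```bash
python3 -c "
from h import *
where();go(W([-190,0,200]),tool(180))"
```

```text
t 1.35 stand [-249.9 -304.9  213.7] q [ 0.42  0.43 -0.1   2.48  1.78  0.23 -1.28] F [0.5 0.3 1. ] M [ 0.18  0.06 -0.  ] open 0.002
shift [263.4 161.2 -37.6] turn [-20.   -6.3 -66.3]
```

```bash
cat > kin.py <<'E'
from h import *
from scipy.optimize import least_squares
import itertools
def fk(q,L,s):
    p=np.zeros(3);A=R.identity()
    for i,a in enumerate('zyzyzyz'):
        if i==1:p=p+A.apply([0,0,L[0]])
        if i==3:p=p+A.apply([L[4],0,L[1]])
        if i==5:p=p+A.apply([L[5],0,L[2]])
        A=A*R.from_euler(a,s[i]*q[i])
    return p+A.apply([L[6],0,L[3]]),A
S=[([1.2848,.6899,-.1945,1.5662,.1573,.9025,-.2151],[.19626,-.5928,.238],[.98723,.15927,-.0002,-.0008]),
([.94,.43,-.23,2.21,.55,.34,-.17],[.286,-.3768,.2387],[.827,.55,-.011,.114]),([.42,.43,-.10,2.48,1.78,.23,-1.28],[.3407,-.2346,.2137],[.648,.744,-.034,.160])]
if __name__=='__main__':
    res=[]
    for s in itertools.product([1,-1],repeat=7):
        def f(L):
            o=[]
            for q,p,e in S:
                pp,A=fk(q,L,s);o+=list(pp-p)
            return o
        m=least_squares(f,[.3,.4,.4,.2,0,0,0])
        D=[R.from_quat(e).inv()*fk(q,m.x,s)[1] for q,p,e in S]
        res.append((m.cost,sum((D[0].inv()*d).magnitude() for d in D[1:]),s,m.x.round(3),D[0].as_rotvec().round(2)))
    for x in sorted(res,key=lambda x:x[0]*100+x[1])[:4]:print(x)
    where()
E
python3 kin.py
```

```text
(np.float64(4.823626252494077e-06), 0.014710053727869609, (-1, 1, -1, 1, -1, 1, -1), array([ 0.299,  0.83 ,  0.31 ,  0.671, -0.224, -0.03 , -0.013]), array([-0.  , -0.  , -1.57]))
(np.float64(0.004246509298204474), 0.3901065054088497, (-1, 1, 1, 1, -1, 1, -1), array([ 0.956, -1.194,  0.758, -1.862,  1.498,  0.276,  0.214]), array([ 0.19, -0.18, -1.26]))
(np.float64(0.0005500779382612023), 1.1268748291463324, (-1, -1, -1, -1, -1, -1, -1), array([ 0.219, -0.812, -0.296, -0.585, -0.197, -0.004, -0.031]), array([-0.  , -0.  , -1.57]))
(np.float64(0.003650247093987632), 0.8590858157308491, (-1, -1, 1, -1, -1, -1, -1), array([-0.553,  1.339, -0.795,  2.027,  1.586,  0.326,  0.19 ]), array([-0.2 ,  0.18, -1.26]))
t 1.35 stand [-249.9 -304.9  213.7] q [ 0.42  0.43 -0.1   2.48  1.78  0.23 -1.28] F [0.5 0.3 1. ] M [ 0.18  0.06 -0.  ] open 0.002
```

```bash
cat > ik.py <<'E'
from kin import *
s=(-1,1,-1,1,-1,1,-1)
lo=np.array([-3.01,-.46,-1.47,.13,-1,.04,-2.66]);hi=np.array([3.01,2.08,1.51,2.56,4.14,2.09,2.66])
m=least_squares(lambda l:np.r_[[fk(q,[*l,0,0,0],s)[0]-p for q,p,e in S]].ravel(),[.3,.4,.4,.2]);L=[*m.x,0,0,0]
off=R.from_euler('z',90,degrees=True)
def ik(p,Rt,q0):
    def f(q):
        pp,A=fk(q,L,s);return np.r_[(pp-p)*5,(Rt.inv()*A*off).as_rotvec(),.003*(q-q0)]
    k=least_squares(f,np.clip(q0,lo+.01,hi-.01),bounds=(lo,hi));return k.x,np.linalg.norm(k.fun[:6])
E
python3 - <<'E'
from ik import *
print(L,m.cost)
for q,p,e in S: print((R.from_quat(e).inv()*fk(q,L,s)[1]*off).magnitude())
n=np.array([-.5,0,.866]);G=np.array([-23,0,135])+n*(37-19)
print('knob')
for q5,q7 in((0,-1),(0,1),(3.1,-2),(3.1,2),(3.1,0),(1.5,0)):
  q=np.array([.1,.6,0,1.6,q5,.5,q7])
  for az in(154,128,102,76,50,25,0):
    q,e=ik(W(G),tool(az),q);print(az,q.round(2),round(e,3))
  print()
print('push')
for P in([-190,0,200],[-150,0,60],[-110,0,60]):
  for q5 in(0,3.1):
    for az in(180,90,):
      print(P,az,*[ (x.round(2)) for x in ik(W(P),tool(az),np.array([.1,.6,0,1.9,q5,.3,0]))])
E
```

```text
[np.float64(0.29135256487491223), np.float64(0.6161367947486851), np.float64(0.2842872140768189), np.float64(0.3698748702704233), 0, 0, 0] 0.0022033076601514355
6.087683323120896e-05
0.009333252751638583
0.005413596614961661
knob
154 [ 0.21  0.82 -0.78  2.31  1.99  0.84 -1.25] 0.0
128 [ 0.24  0.85 -0.86  2.31  1.95  0.91 -1.67] 0.0
102 [ 0.27  0.87 -0.94  2.31  1.91  0.96 -2.1 ] 0.0
76 [ 0.29  0.89 -1.    2.31  1.88  1.02 -2.53] 0.0
50 [ 0.42  1.07 -1.47  2.19  1.64  1.37 -2.66] 0.096
25 [-0.22  0.7   0.18  2.08  1.21  0.04 -2.66] 0.153
0 [-0.23  0.7   0.2   2.08  0.78  0.04 -2.66] 0.159

154 [ 0.28  0.88 -0.97  2.31  1.89  1.   -1.18] 0.0
128 [ 0.3   0.9  -1.04  2.31  1.87  1.05 -1.61] 0.0
102 [ 0.31  0.92 -1.09  2.31  1.85  1.1  -2.05] 0.0
76 [ 0.32  0.94 -1.15  2.31  1.83  1.15 -2.49] 0.0
50 [ 0.42  1.07 -1.47  2.19  1.64  1.37 -2.66] 0.096
25 [-0.22  0.7   0.18  2.08  1.21  0.04 -2.66] 0.153
0 [-0.23  0.7   0.2   2.08  0.78  0.04 -2.66] 0.159

154 [-0.17  0.72  0.09  2.31  2.88  0.4  -2.08] 0.0
128 [-0.12  0.72 -0.01  2.31  2.7   0.42 -2.36] 0.0
102 [-0.07  0.73 -0.13  2.31  2.53
[... 1427 characters left out ...]
.94  2.56  1.74  0.89 -2.55] 0.09
[-190, 0, 200] 180 [-0.21  0.54 -0.19  2.56  2.28  0.49 -1.28] 0.09
[-190, 0, 200] 90 [-0.66  0.62  0.82  2.56  3.9   0.45  2.11] 0.09
[-150, 0, 60] 180 [ 0.07  1.03 -0.92  2.56  1.95  1.15 -1.14] 0.16
[-150, 0, 60] 90 [ 0.11  1.1  -1.13  2.56  1.82  1.31 -2.66] 0.16
[-150, 0, 60] 180 [-0.14  0.91 -0.29  2.56  2.45  0.78 -1.46] 0.16
[-150, 0, 60] 90 [-0.53  0.99  0.75  2.56  3.75  0.75  2.2 ] 0.16
[-110, 0, 60] 180 [ 0.12  1.07 -0.95  2.56  2.03  1.24 -1.13] 0.08
[-110, 0, 60] 90 [ 0.15  1.11 -1.07  2.56  1.95  1.33 -2.66] 0.08
[-110, 0, 60] 180 [-0.08  0.95 -0.32  2.56  2.52  0.88 -1.47] 0.08
[-110, 0, 60] 90 [-0.47  1.02  0.74  2.56  3.71  0.86  2.26] 0.08
```

```bash
python3 - <<'E'
from h import *
st=r.get_state();print(repr((st['q'].round(5).tolist(),st['tool_pos'].round(5).tolist(),st['eef_rot'].round(4).tolist())))
go(W([-190,0,200]),tool(0,12));go(W([-190,0,200]),tool(90,12))
E
```

```text
([0.41609, 0.43069, -0.09666, 2.48377, 1.77889, 0.22747, -1.28264], [0.34069, -0.23455, 0.21374], [0.6483, 0.7436, -0.0345, 0.1601])
shift [263.4 161.2 -37.6] turn [ 10.5  10.4 110.5]
shift [263.4 161.2 -37.6] turn [ 0.  12.6 20.9]
```

move_arm(motion=[[20, 15, -10, 0, 0, 0, 1], [40, 30, -20, 0, 0, 5, 1], [60, 45, -20, 0, 0, 10, 1], [80, 60, -20, 0, 0, 15, 1], [100, 75, -20, 0, 0, 20, 1]])

```text
clock: 1.98
tool_pos: [0.3992, -0.122, 0.2161]
eef_rot: [0.769, 0.618, -0.006, 0.163]
contact_force: [-1.1, -0.7, -0.0]
opening: 0.005
finger_force: 0.0
```

```bash
python3 - <<'E'
from h import *
st=r.get_state();print(repr((st['q'].round(5).tolist(),st['tool_pos'].round(5).tolist(),st['eef_rot'].round(4).tolist())))
go(W([-190,0,200]),tool(0,12));go(W([-190,0,200]),tool(90,12))
E
```

```text
([0.01039, 0.44059, -0.04993, 2.42048, 1.27989, 0.30171, -1.48884], [0.39925, -0.12204, 0.21608], [0.7691, 0.618, -0.0061, 0.1629])
shift [182.9  24.1 -17.5] turn [11.4  8.  90.4]
shift [182.9  24.1 -17.5] turn [ 2.2 12.3  0.7]
```

```bash
cat > ik.py <<'E'
from kin import *
s=(-1,1,-1,1,-1,1,-1)
S=S[:2]+[([0.41609, 0.43069, -0.09666, 2.48377, 1.77889, 0.22747, -1.28264], [0.34069, -0.23455, 0.21374], 0),([0.01039, 0.44059, -0.04993, 2.42048, 1.27989, 0.30171, -1.48884], [0.39925, -0.12204, 0.21608],0)]
lo=np.array([-3.01,-.46,-1.47,.13,-1,.04,-2.66]);hi=np.array([3.01,2.08,1.51,2.56,4.14,2.09,2.66])
# l: h,L1,L2,L3, offsets: elbow before, elbow after, wrist
def fk(q,l):
    A=R.from_euler('z',-q[0]);p=np.array([0,0,l[0]])
    A=A*R.from_euler('y',q[1])*R.from_euler('z',-q[2]);p=p+A.apply([l[4],0,l[1]])
    A=A*R.from_euler('y',q[3])*R.from_euler('z',-q[4]);p=p+A.apply([0,0,l[2]]) if len(l)<6 else p+(A*R.from_euler('z',q[4])).apply([l[5],0,0])+A.apply([l[6],0,l[2]])
    A=A*R.from_euler('y',q[5])*R.from_euler('z',-q[6]);return p+A.apply([0,0,l[3]])+(A*R.from_euler('z',q[6])).apply([l[7],0,0]),A
prior=np.array([.3,.4,.35,.25,0,0,0,0])
m=least_squares(lambda l:np.r_[np.r_[[fk(q,l)[0]-p for q,p,e in S]].ravel(),.002*(l-prior)],prior);L=m.x
off=R.from_euler('z',90,degrees=True)
def ik(p,Rt,q0):
    def f(q):
        pp,A=fk(q,L);return np.r_[(pp-p)*5,(Rt.inv()*A*off).as_rotvec(),.003*(q-q0)]
    k=least_squares(f,np.clip(q0,lo+.01,hi-.01),bounds=(lo,hi));return k.x,np.linalg.norm(k.fun[:6])
E
python3 - <<'E'
from ik import *
print(L.round(4),m.fun[:12].round(4))
n=np.array([-.5,0,.866]);G=np.array([-23,0,135])+n*(37-19)
for q5,q7,A in((0,-1,(154,100,50,0)),(0,1,(154,100,50,0)),(3.1,1,(-26,-77,-128,-180)),(3.1,-1,(154,100,50,0)),(0,-1,(-26,-77,-128,-180))):
  q=np.array([.1,.6,0,1.6,q5,.5,q7])
  for az in A:
    q,e=ik(W(G),tool(az),q);print(az,q.round(2),round(e,3))
E
```

```text
[ 0.1898  0.8469  0.2874  0.5765 -0.1709  0.0051 -0.0603  0.0363] [ 0.0018 -0.0003  0.0001 -0.0031  0.0001 -0.0003  0.008   0.0061 -0.002
 -0.0041 -0.0045  0.0021]
154 [-0.19  0.75  0.2   2.56  3.13  0.61 -2.3 ] 0.059
100 [-0.19  0.75 -0.51  2.53  2.09  0.76 -2.66] 0.087
50 [-0.17  0.62  0.16  2.2   1.71  0.04 -2.66] 0.185
0 [-0.18  0.62  0.18  2.2   0.83  0.04 -2.66] 0.217
154 [-0.19  0.75  0.19  2.56  3.12  0.61 -2.3 ] 0.059
100 [-0.19  0.75 -0.51  2.53  2.09  0.76 -2.66] 0.087
50 [-0.17  0.62  0.16  2.2   1.71  0.04 -2.66] 0.185
0 [-0.18  0.62  0.18  2.2   0.83  0.04 -2.66] 0.217
-26 [-0.19  0.75  0.21  2.56  3.14  0.61  0.83] 0.059
-77 [-0.19  0.75  0.21  2.56  3.14  0.61 -0.06] 0.059
-128 [-0.19  0.75  0.2   2.56  3.14  0.61 -0.95] 0.059
-180 [-0.19  0.75  0.2   2.56  3.14  0.61 -1.85] 0.059
154 [-0.19  0.75  0.2   2.56  3.14  0.61 -2.31] 0.059
100 [-0.19  0.75 -0.51  2.53  2.09  0.76 -2.66] 0.087
50 [-0.17  0.62  0.16  2.2   1.71  0.04 -2.66] 0.185
0 [-0.18  0.62  0.18  2.2   0.83  0.04 -2.66] 0.217
-26 [-0.29  0.64  0.3   2.2  -1.    0.04 -1.32] 0.211
-77 [-0.29  0.64  0.3   2.2  -1.    0.04 -2.21] 0.211
-128 [-0.25  0.71  0.84  2.02 -1.    0.62 -2.66] 0.357
-180 [ 0.37  0.78  1.51  2.56 -1.    1.36 -2.13] 0.406
```

```bash
cat > upd.py <<'E'
from h import *
import json,os,sys
st=r.get_state();D=json.load(open('log.json')) if os.path.exists('log.json') else [[[1.28479905,0.68991775,-0.19450847,1.56620175,0.15731799,0.90251517,-0.2150715],[0.19625751,-0.59280241,0.23798914]],[[0.41609, 0.43069, -0.09666, 2.48377, 1.77889, 0.22747, -1.28264], [0.34069, -0.23455, 0.21374]]]
D.append([st['q'].tolist(),st['tool_pos'].tolist()]);json.dump(D,open('log.json','w'))
where()
E
python3 upd.py
python3 - <<'E'
import re
t=open('ik.py').read()
t=re.sub(r"S=S\[:2\].*\n","import json\nS=[(np.array(q),np.array(p),0) for q,p in json.load(open('log.json'))]\n",t);open('ik.py','w').write(t)
E
python3 -c "
from ik import *
print(L.round(4),m.fun[:-8].round(4))
f=lambda l:np.r_[[fk(q,[*l,0,0,0,0])[0]-p for q,p,e in S]].ravel()
k=least_squares(f,prior[:4]);print(k.x,k.fun.round(4))"
```

```text
t 1.975 stand [-215.7 -182.8  216.1] q [ 0.01  0.44 -0.05  2.42  1.28  0.3  -1.49] F [-0.9 -0.9 -0. ] M [ 0.19  0.09 -0.02] open 0.005
[ 0.1237  0.7939  0.2878  0.4651 -0.1943 -0.0614  0.0295 -0.0282] [-0.0005 -0.0007 -0.      0.0072  0.0017 -0.0003 -0.0067 -0.0012  0.0004]
[0.45663233 0.5497296  0.33259063 0.44006325] [ 0.0351  0.0335 -0.0039  0.03    0.0159  0.0023  0.0116  0.016   0.0016]
```

move_arm(motion=[[35, 5, -4, 0, 2, 10, 1], [70, 10, -8, 0, 4, 20, 1], [105, 15, -12, 0, 6, 30, 1], [140, 20, -15, 0, 8, 40, 1], [170, 24, -17, 0, 8, 50, 1]])

```text
clock: 2.6
tool_pos: [0.4583, 0.0392, 0.2021]
eef_rot: [0.957, 0.243, 0.115, 0.108]
contact_force: [0.4, 0.1, -0.1]
opening: 0.008
finger_force: 0.0
```

```bash
python3 upd.py;python3 -c "
from ik import *
print(L.round(4),m.fun[:-8].round(4))
f=lambda l:np.r_[[fk(q,[*l,0,0,0,0])[0]-p for q,p,e in S]].ravel()
k=least_squares(f,prior[:4]);print(k.x,k.fun.round(4))
go(W([-190,0,200]),tool(0,12))"
```

```text
t 2.6 stand [-191.1  -12.9  202.1] q [-0.42  0.51  0.1   2.33  1.13  0.2  -2.51] F [ 0.4  0.2 -0.1] M [ 0.13  0.22 -0.04] open 0.008
[ 0.2024  0.7383  0.3275  0.4396 -0.1591 -0.0488  0.0346 -0.0159] [ 0.0093  0.0038  0.0009  0.0062 -0.0063 -0.0014 -0.0098 -0.0085 -0.0019
 -0.0031  0.0148  0.0024]
[0.51490671 0.52414407 0.34814078 0.46341277] [ 0.0367  0.0387  0.0016  0.0282  0.0136  0.0001  0.0095  0.0106 -0.0003
  0.0043  0.0142 -0.0014]
shift [ 8.9 -9.5  1.1] turn [ 7.  -3.3 40.9]
```

move_arm(motion=[[0, 0, 0, 0, 0, -10, 1], [0, 0, 0, 0, 0, -20, 1], [0, 0, 0, 0, 0, -30, 1], [0, 0, 0, 0, 0, -40, 1], [0, 0, 0, 0, 0, -50, 1]])

```text
clock: 3.22
tool_pos: [0.4581, 0.0386, 0.2021]
eef_rot: [0.761, 0.629, 0.058, 0.147]
contact_force: [-0.1, -0.0, 0.4]
opening: 0.009
finger_force: 0.0
```

```bash
python3 upd.py;python3 -c "
from h import *
go(W([-190,0,200]),tool(180,12))"
```

```text
t 3.225 stand [-191.2  -13.5  202.1] q [-0.27  0.5  -0.12  2.33  1.24  0.32 -1.75] F [-0.  -0.1  0.4] M [ 0.12  0.2  -0.  ] open 0.009
shift [13.6  0.9  1.1] turn [  0.    8.3 -88.2]
```

move_arm(motion=[[5, 0, 0, 0, 0.8, -9, 1], [10, 0, 0, 0, 1.6, -18, 1], [13, 0, 0, 0, 2.4, -27, 1], [13, 0, 0, 0, 3.2, -36, 1], [13, 0, 0, 0, 4, -45, 1]])

```text
clock: 3.85
tool_pos: [0.4607, 0.0512, 0.2008]
eef_rot: [0.46, 0.877, 0.024, 0.136]
contact_force: [0.2, 0.0, -0.8]
opening: 0.007
finger_force: 0.0
```

```bash
python3 upd.py;python3 -c "
from h import *
go(W([-175,0,150]),tool(180,12))"
```

```text
t 3.85 stand [-191.2   -0.6  200.8] q [-0.12  0.51 -0.3   2.3   1.21  0.34 -0.92] F [ 0.2  0.1 -0.8] M [0.04 0.1  0.04] open 0.007
shift [ 0.2  2.8 53.3] turn [ -0.1   4.2 -43.3]
```

move_arm(motion=[[0, 0, 10, 0, 0.8, -9, 1], [0, 0, 20, 0, 1.6, -18, 1], [0, 0, 30, 0, 2.4, -27, 1], [0, 1, 40, 0, 3.2, -36, 1], [0, 3, 50, 0, 4, -43, 1]])

```text
clock: 4.47
tool_pos: [0.4763, 0.0485, 0.1529]
eef_rot: [0.106, 0.989, -0.012, 0.105]
contact_force: [-0.9, 0.6, 0.9]
opening: 0.006
finger_force: 0.0
```

```bash
python3 upd.py;python3 -c "
from h import *
go(W([-160,0,53]),tool(180,12));go(W([-132,0,53]),tool(180,12));go(W([-105,0,63]),tool(180,12))
from ik import *
print(L.round(4),m.fun[:-8].round(4))
def fk2(q,l):
    A=R.from_euler('z',-q[0]);p=A.apply(l[:3])
    A=A*R.from_euler('y',q[1])*R.from_euler('z',-q[2]);p=p+A.apply(l[3:6])
    A=A*R.from_euler('y',q[3])*R.from_euler('z',-q[4]);p=p+A.apply(l[6:9])
    A=A*R.from_euler('y',q[5])*R.from_euler('z',-q[6]);return p+A.apply([0,0,l[9]])
pr=np.array([0,0,.3,0,0,.4,0,0,.35,.3])
k=least_squares(lambda l:np.r_[np.r_[[fk2(q,l)-p for q,p,e in S]].ravel(),.002*(l-pr)],pr);print(k.x.round(4),k.fun.round(4))
"
```

```text
t 4.475 stand [-175.4   -0.   152.9] q [-0.01  0.64 -0.4   2.26  1.32  0.35 -0.23] F [-1.   0.4  0.9] M [ 0.1   0.07 -0.01] open 0.006
shift [  6.    0.3 100.9] turn [-0.2  0.2 -0.3]
shift [-21.4   0.5 106.8] turn [-0.2  0.2 -0.3]
shift [-49.9   0.6 102.7] turn [-0.2  0.2 -0.3]
[ 0.3797  0.6187  0.3592  0.4551 -0.1209 -0.0482  0.066  -0.055 ] [ 0.0256  0.0134  0.0018  0.006   0.0047 -0.0028 -0.0105 -0.0034 -0.0048
 -0.0082  0.0073  0.0046  0.0002 -0.0036  0.0009  0.004  -0.0028 -0.001
  0.0131 -0.0012  0.0013]
[ 0.000e+00 -1.880e-02  3.469e-01  0.000e+00 -2.690e-02  5.634e-01
  0.000e+00 -4.000e-04  3.448e-01  3.260e-01] [-0.     -0.      0.      0.     -0.     -0.      0.      0.      0.
 -0.     -0.      0.     -0.      0.      0.     -0.      0.     -0.
 -0.     -0.      0.      0.     -0.      0.0001  0.     -0.0001  0.0003
  0.     -0.     -0.      0.0001]
```

Kinematics is now exactly identified. I lower in front of the bin and check the knob IK.

move_arm(motion=[[5, 0, 25, 0, 0, 0, 1], [6, 0, 50, 0, 0, 0, 1], [6, 0, 75, 0, 0, 0, 1], [6, 0, 101, 0, 0, 0, 1], [6, 0, 101, 0, 0, 0, 1]])

```text
clock: 5.1
tool_pos: [0.4908, 0.0449, 0.0518]
eef_rot: [0.108, 0.989, -0.012, 0.104]
contact_force: [-0.2, 0.0, 0.6]
opening: 0.003
finger_force: 0.0
```

```bash
cat > ik2.py <<'E'
from h import *
from scipy.optimize import least_squares
l=[0,-.0188,.3469,0,-.0269,.5634,0,-.0004,.3448,.326]
lo=np.array([-3.01,-.46,-1.47,.13,-1,.04,-2.66]);hi=np.array([3.01,2.08,1.51,2.56,4.14,2.09,2.66])
def fk2(q):
    A=R.from_euler('z',-q[0]);p=A.apply(l[:3])
    A=A*R.from_euler('y',q[1])*R.from_euler('z',-q[2]);p=p+A.apply(l[3:6])
    A=A*R.from_euler('y',q[3])*R.from_euler('z',-q[4]);p=p+A.apply(l[6:9])
    A=A*R.from_euler('y',q[5])*R.from_euler('z',-q[6]);return p+A.apply([0,0,l[9]]),A*R.from_euler('z',90,degrees=True)
def ik(p,Rt,q0,w=.003):
    def f(q):
        pp,A=fk2(q);return np.r_[(pp-p)*5,(Rt.inv()*A).as_rotvec(),w*(q-q0)]
    k=least_squares(f,np.clip(q0,lo+.01,hi-.01),bounds=(lo,hi));return k.x,np.linalg.norm(k.fun[:6])
E
python3 - <<'E'
from ik2 import *
where()
n=np.array([-.5,0,.866]);G=np.array([-23,0,135])+n*(37-19)
for q0,A in(([0,.6,-.4,2.2,1.3,.35,0],(180,-26-154,-128,-77,-26)),([.1,.6,0,1.6,0,.5,1],(154,100,50,0)),([.1,.6,0,1.6,0,.5,-1],(154,100,50,0)),([0,.6,-.1,2.2,2.8,.35,1],(-26,-77,-128,-180))):
  q=np.array(q0);print()
  for az in A:
    q,e=ik(W(G),tool(az),q);print(az,q.round(2),round(e,3))
E
```

```text
t 5.1 stand [-160.6   -0.6   51.8] q [ 0.02  0.88 -0.44  2.27  1.92  0.46 -0.79] F [-0.2 -0.   0.6] M [ 0.11  0.06 -0.01] open 0.003

180 [ 0.16  0.79 -0.62  2.15  1.92  0.66 -0.66] 0.0
-180 [ 0.16  0.79 -0.62  2.15  1.92  0.66 -0.66] 0.0
-128 [-0.01  0.74 -0.33  2.16  2.07  0.48  0.06] 0.0
-77 [-0.19  0.73 -0.04  2.17  2.36  0.33  0.62] 0.0
-26 [-0.31  0.74  0.16  2.18  2.74  0.27  1.1 ] 0.0

154 [ 0.28  0.85 -0.83  2.15  1.86  0.82 -1.01] 0.0
100 [ 0.36  0.92 -0.99  2.14  1.83  0.95 -1.89] 0.0
50 [ 0.46  1.06 -1.26  2.14  1.81  1.2  -2.66] 0.0
0 [-0.36  0.73  0.26  2.04  0.67  0.04 -2.66] 0.135

154 [ 0.16  0.79 -0.6   2.15  1.93  0.65 -1.12] 0.0
100 [ 0.26  0.84 -0.79  2.15  1.87  0.79 -1.97] 0.0
50 [ 0.46  1.06 -1.26  2.14  1.81  1.2  -2.66] 0.0
0 [-0.36  0.73  0.26  2.04  0.67  0.04 -2.66] 0.135

-26 [-0.31  0.74  0.15  2.18  2.73  0.27  1.12] 0.0
-77 [-0.19  0.73 -0.04  2.17  2.37  0.33  0.61] 0.0
-128 [-0.05  0.73 -0.26  2.16  2.12  0.44  0.  ] 0.0
-180 [ 0.09  0.76 -0.49  2.16  1.97  0.58 -0.73] 0.0
```

move_arm(motion=[[-14, 0, 2, 0, 0, 0, 1], [-27, 0, 4, 0, 0, 0, 1], [-35, 0, 4, 0, 0, 0, 1], [-42, 0, 3, 0, 0, 0, 1], [-48, 0, 1, 0, 0, 0, 1]])

```text
clock: 5.72
tool_pos: [0.5341, 0.0363, 0.0627]
eef_rot: [0.107, 0.989, -0.011, 0.103]
contact_force: [-10.1, 1.5, -8.0]
opening: 0.005
finger_force: 5.1
```

```bash
python3 -c "
from h import *
where()"
```

```text
t 5.725 stand [-116.4   -0.    62.7] q [-0.05  0.84 -0.25  2.15  1.69  0.27 -0.51] F [-10.2  -0.6  -8. ] M [ 0.53  2.6  -0.02] open 0.005
```

move_arm(motion=[[-3, 0, 0, 0, 0, 0, 1], [-6, 0, 1, 0, 0, 0, 1], [-8, 0, 1, 0, 0, 0, 1], [-8, 0, 1, 0, 0, 0, 1]])

```text
clock: 6.22
tool_pos: [0.5345, 0.0363, 0.0624]
eef_rot: [0.106, 0.99, -0.01, 0.098]
contact_force: [-21.2, 3.6, 8.2]
opening: 0.003
finger_force: 10.7
```

```bash
python3 -c "
from h import *
where();s=snap('top');c=cloud(s);f=s['frame'];b=f.astype(int)
q=(Rs.inv().apply(c.reshape(-1,3)-O)*1000).reshape(c.shape);m=(b[...,2]>b[...,0]+30)&(b[...,2]>60)&(abs(q[...,0]+95)<60)&(abs(q[...,1])<95)
o=q[m];print(len(o),o[np.argsort(-o[:,2])][:40:4].round())
cv2.imwrite('pics/c.png',cv2.resize(f[140:280,200:400,::-1],None,fx=4,fy=4)[:600])
"
```

```text
t 6.225 stand [-116.    -0.    62.4] q [-0.06  0.84 -0.22  2.14  1.63  0.24 -0.45] F [-21.5  -0.8   8.2] M [ 0.65  3.98 -0.11] open 0.003
126 [[-106.   17. 1227.]
 [ -81.   40.  100.]
 [ -82.  -66.  100.]
 [ -83.   47.   99.]
 [ -82.  -51.   99.]
 [ -84.  -79.   98.]
 [ -81.   50.   98.]
 [ -79.   55.   97.]
 [ -81.  -69.   97.]
 [ -82.  -77.   97.]]
```

move_arm(motion=[[12, 0, 0, 0, 0, 0, 1], [32, 0, 0, 0, 0, 0, 1], [50, 0, -20, 0, 0, 0, 1], [60, 0, -70, 0, 0, 0, 1], [60, 0, -130, 0, 0, -8, 0.5]])

```text
clock: 6.9
tool_pos: [0.4679, 0.0473, 0.144]
eef_rot: [0.08, 0.991, -0.021, 0.105]
contact_force: [0.1, -0.5, -0.4]
opening: 0.094
finger_force: 0.0
```

```bash
python3 - <<'E'
from h import *
where();s=snap('top');f=s['frame'];b=f.astype(int)
c=cloud(s);q=Rs.inv().apply((c-O).reshape(-1,3)).reshape(c.shape)*1000
n=np.array([-.5,0,.866]);u=np.array([.866,0,.5]);d=q-[-23,0,135]
U,H,Y=d@u,d@n,d[...,1]
red=(b[...,0]>110)&(b[...,1]<60)&(b[...,2]<70)&(abs(U)<90)&(abs(Y)<80)&(H>2)&(H<30)
blk=(b.max(-1)<60)&(np.hypot(U,Y)<50)&(H>30)&(H<60)
for nm,m in(('red',red),('blk',blk)):
    print(nm,m.sum(),np.c_[U[m],Y[m],H[m]].mean(0).round(1)); P=np.c_[U[m],Y[m]].astype(np.float32)
    print(cv2.minAreaRect(P), cv2.fitLine(P,cv2.DIST_HUBER,0,.01,.01).ravel())
m=red;print(np.degrees(np.arctan2(-Y[m],U[m])).round(),np.hypot(U,Y)[m].round())
bl=(b[...,2]>b[...,0]+30)&(b[...,2]>60)&(abs(q[...,0]+95)<60)&(abs(q[...,1])<95)
o=q[bl];print(len(o),o[np.argsort(-o[:,2])][1:40:6].round())
E
```

```text
t 6.9 stand [-183.4   -2.9  144. ] q [-0.11  0.64 -0.26  2.3   1.44  0.27 -0.3 ] F [ 0.2 -0.5 -0.4] M [0.05 0.03 0.04] open 0.094
red 58 [ 34.  -18.7  12.6]
((5.093769073486328, -12.721290588378906), (24.671127319335938, 129.49365234375), 79.02357482910156) [  0.987341   -0.1586121  39.13351   -19.767864 ]
blk 213 [ 2.5  1.3 44.2]
((0.7074832916259766, 0.39985084533691406), (20.493410110473633, 63.435638427734375), 65.96353912353516) [ 0.9420098 -0.3355853  3.407684   2.0197146]
[  17.   19.   20.   19.   20.   22.   23.   17.   19.   21.   22.   24.
   25.   27.   17.   18.   20.   22.   25.   27.   28.   30.   26.   28.
   29.   10.   13.   17.   19.   12.   16.   19.   23.   25.   28.   30.
   32.   17.   21.   24.   27.   31.   32.   36.   27.   30.   32.   36.
   33.   37.  165. -168.  174.  166. -171.  168.  166.  166.] [70. 72. 73. 68. 70. 71. 73. 66. 67. 68. 70. 71. 73. 74. 62. 64. 65. 65.
 68. 69. 72. 72. 68. 68. 71. 35. 36. 36. 39. 32. 32. 34. 35. 37. 38. 40.
 42. 31. 32. 33. 36. 36. 38. 39. 32. 33. 35. 36. 31. 32. 43. 56. 51. 51.
 57. 53. 53. 57.]
120 [[-80.  70. 101.]
 [-80. -63. 100.]
 [-83.  62.  99.]
 [-80. -74.  99.]
 [-83.  65.  98.]
 [-83.  47.  97.]
 [-83. -72.  97.]]
```

```bash
python3 -c "
from h import *
go(W([-150,0,235]),tool(-24));go(W([-150,0,235]),tool(120,20));go(W([-80.5,0,234.6]),tool(60,30))"
```

```text
shift [-51.2  -1.  -80.1] turn [  23.4   -5.5 -151.3]
shift [-51.2  -1.  -80.1] turn [-4.5 -6.6 62.9]
shift [-118.9   -4.3  -64.7] turn [-18.8 -10.3 121.9]
```

move_arm(motion=[[-5, 0, -20, 1.5, -0.3, -10, 0.5], [-10, 0, -40, 3.1, -0.7, -20, 0.5], [-20, 0, -60, 4.6, -1, -30, 0.5], [-35, 0, -80, 6.2, -1.4, -40, 0.5], [-51, -1, -80, 7.7, -1.8, -50, 0.5]])

```text
clock: 7.58
tool_pos: [0.5028, 0.0428, 0.2326]
eef_rot: [-0.323, 0.933, -0.126, 0.098]
contact_force: [0.3, -0.2, -0.8]
opening: 0.499
finger_force: 0.0
```

```bash
python3 -c "
from h import *
where();go(W([-150,0,235]),tool(-24));go(W([-80.5,0,234.6]),tool(-24,30))"
```

```text
t 7.575 stand [-1.484e+02 -1.000e-01  2.326e+02] q [ 0.01  0.52 -0.52  2.15  1.03  0.61  0.91] F [ 0.3 -0.1 -0.8] M [0.21 0.14 0.05] open 0.499
shift [ 0.7  0.6 -2.7] turn [  16.    -3.8 -103.6]
shift [-42.8 -49.5  18.1] turn [  16.    -3.8 -103.6]
```

move_arm(motion=[[0, 0, 0, 1.5, -0.4, -10, 0.5], [0, 0, 0, 3.1, -0.7, -20, 0.5], [0, 0, 0, 4.6, -1.1, -30, 0.5], [0, 0, 0, 6.2, -1.5, -40, 0.5], [0, 0, 0, 7.7, -1.8, -50, 0.5]])

```text
clock: 8.2
tool_pos: [0.5016, 0.0425, 0.2309]
eef_rot: [-0.682, 0.697, -0.21, 0.07]
contact_force: [0.3, -1.0, -0.5]
opening: 0.501
finger_force: 0.0
```

```bash
python3 -c "
from h import *
where();go(W([-150,0,235]),tool(-24));go(W([-80.5,0,234.6]),tool(-24,30))"
```

```text
t 8.2 stand [-149.4   -0.7  230.9] q [-0.02  0.52 -0.56  2.26  1.4   0.64  1.38] F [ 0.5 -0.9 -0.5] M [0.27 0.27 0.02] open 0.501
shift [ 0.  -1.2 -4. ] turn [  8.5  -1.9 -53.5]
shift [  9.9 -63.5  25.2] turn [  8.5  -1.9 -53.5]
```

move_arm(motion=[[0, -6, 2, 1.7, -0.4, -10.6, 0.5], [2, -15, 5, 3.4, -0.8, -21.3, 0.5], [4, -30, 12, 5.1, -1.1, -32, 0.5], [7, -45, 18, 6.8, -1.5, -42.7, 0.5], [10, -63, 25, 8.5, -1.9, -53.4, 0.5]])

```text
clock: 8.82
tool_pos: [0.5688, 0.0285, 0.2345]
eef_rot: [0.918, -0.301, 0.257, -0.028]
contact_force: [-0.2, 0.6, -0.4]
opening: 0.498
finger_force: 0.0
```

```bash
python3 -c "
from h import *
where();n=np.array([-.5,0,.866]);B=np.array([-23,0,135])+.7*np.array([.866,0,.5])
for h in(115,70,18):go(W(B+n*h),tool(-24))
snap('wrist','d.png')"
```

```text
t 8.825 stand [-80.9  -0.6 234.5] q [ 0.07  0.55 -0.51  2.21  1.69  0.51  2.2 ] F [-0.3  0.6 -0.4] M [0.23 0.43 0.  ] open 0.498
shift [ 0.7 -0.9  0.1] turn [ 0.1  0.  -0.4]
shift [ 0.7 -1.  45.1] turn [ 0.1  0.  -0.4]
shift [ 0.8 -1.1 97.1] turn [ 0.1  0.  -0.4]
```

View pics/d.png

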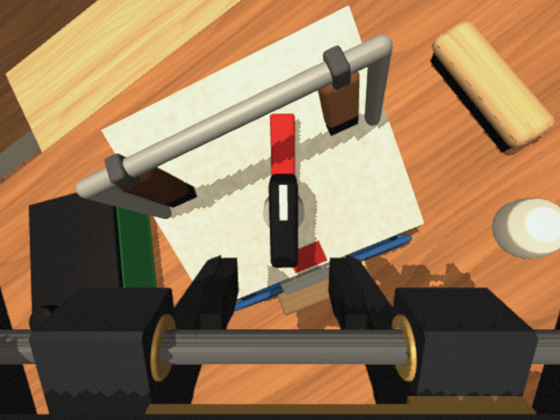

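The wrist picture shows the bar at (284,222), upright and midway between the fingers (about 238 and 330), with the tongue above it. The grasp is aligned, so I descend along the axis.

move_arm(motion=[[0, -1, 25, 0, 0, -0.4, 0.5], [1, -1, 50, 0, 0, -0.4, 0.5], [1, -1, 75, 0, 0, -0.4, 0.5], [1, -1, 88, 0, 0, -0.4, 0.5], [1, -1, 96, 0, 0, -0.4, 0.5]], newtons=45)

```text
clock: 9.5
tool_pos: [0.6166, 0.0185, 0.1512]
eef_rot: [0.918, -0.302, 0.256, -0.027]
contact_force: [-0.4, 0.3, -0.3]
opening: 0.501
finger_force: 0.0
```

```bash
python3 -c "
from h import *
where();n=np.array([-.5,0,.866]);B=np.array([-23,0,135])+.7*np.array([.866,0,.5])
for h in(18,):go(W(B+n*h),tool(-24))"
```

```text
t 9.5 stand [-32.   -0.5 151.2] q [ 0.11  0.77 -0.53  2.15  1.94  0.6   2.02] F [-0.5  0.3 -0.3] M [ 0.15  0.46 -0.02] open 0.501
shift [ 0.1 -0.6  0.5] turn [ 0.2  0.1 -0.5]
```

move_arm(motion=[[0, 0, 0, 0, 0, 0, 1], [0, 0, 0, 0, 0, 0, 1], [0, 0, 0, 0, 0, 0, 1], [0, 0, 0, 0, 0, 0, 1]], newtons=45)

```text
clock: 10.0
tool_pos: [0.6163, 0.0179, 0.1519]
eef_rot: [0.918, -0.301, 0.257, -0.026]
contact_force: [-4.4, -1.4, 6.0]
opening: 0.223
finger_force: 45.0
```

move_arm(motion=[[0, 0, 0, 0, 0, 8, 1], [0, 0, 0, 0, 0, 17, 1], [0, 0, 0, 0, 0, 26, 1], [0, 0, 0, 0, 0, 35, 1], [0, 0, 0, 0, 0, 44, 1]])

```text
clock: 10.62
tool_pos: [0.615, 0.0169, 0.1513]
eef_rot: [0.737, -0.625, 0.227, -0.12]
contact_force: [-7.4, -3.6, 5.6]
opening: 0.224
finger_force: 45.0
```

```bash
cat > chk.py <<'E'
from h import *
where();n=np.array([-.5,0,.866]);B=np.array([-23,0,135])+.7*np.array([.866,0,.5])
Rt=tool(0).inv()*R.from_quat(r.get_state()['eef_rot']);print('az',-Rt.as_euler('zyx',degrees=True).round(1))
go(W(B+n*18),tool(-180))
E
python3 chk.py
```

```text
t 10.625 stand [-33.2  -2.4 151.3] q [ 0.22  0.81 -0.71  2.15  1.88  0.73  1.34] F [-6.5 -5.   5.6] M [-0.34  1.13 -0.3 ] open 0.224
az [-68.7   0.2   0.3]
shift [-1.7 -2.2  1.2] turn [ -0.   -0.5 111.3]
```

move_arm(motion=[[0, 0, 0, 0, 0, 9, 1], [0, 0, 0, 0, 0, 18, 1], [0, 0, 0, 0, 0, 27, 1], [0, 0, 0, 0, 0, 36, 1], [0, 0, 0, 0, 0, 45, 1]])

```text
clock: 11.25
tool_pos: [0.6135, 0.0173, 0.1504]
eef_rot: [-0.442, 0.86, -0.163, 0.197]
contact_force: [-10.5, -1.8, 4.4]
opening: 0.224
finger_force: 45.0
```

```bash
python3 chk.py
```

```text
t 11.25 stand [-34.8  -2.3 150.4] q [ 0.3   0.86 -0.87  2.15  1.84  0.85  0.63] F [-9.9 -3.9  4.4] M [-0.21  1.64 -0.3 ] open 0.224
az [-113.6    0.4    0.3]
shift [-3.4 -2.   1.2] turn [-0.  -0.5 66.4]
```

move_arm(motion=[[1, 0.5, 0, 0, 0, 10, 1], [1, 0.5, 0, 0, 0, 20, 1], [2, 1, 0, 0, 0, 30, 1], [2, 1, 0, 0, 0, 40, 1], [2, 1, 0, 0, 0, 50, 1]])

```text
clock: 11.88
tool_pos: [0.6127, 0.019, 0.1498]
eef_rot: [-0.038, 0.966, -0.062, 0.248]
contact_force: [-5.1, 3.3, -0.3]
opening: 0.221
finger_force: 45.0
```

```bash
python3 chk.py
```

```text
t 11.875 stand [-35.9  -0.8 149.8] q [ 0.37  0.93 -1.02  2.15  1.83  0.97 -0.19] F [-5.7  2.2 -0.3] M [0.68 1.24 0.31] open 0.221
az [-163.6    0.4   -0. ]
shift [-4.6 -0.5  1.3] turn [ 0.1 -0.4 16.4]
```

move_arm(motion=[[0, 0, 0, 0, 0, 8, 1], [0, 0, 0, 0, 0, 16, 1], [0, 0, 0, 0, 0, 18, 1], [0, 0, 0, 0, 0, 18, 1]])

```text
clock: 12.38
tool_pos: [0.6128, 0.0196, 0.1497]
eef_rot: [0.11, 0.96, -0.023, 0.255]
contact_force: [-5.7, 3.3, -0.0]
opening: 0.222
finger_force: 45.0
```

```bash
python3 chk.py
```

```text
t 12.375 stand [-36.   -0.2 149.7] q [ 0.39  0.95 -1.07  2.15  1.82  1.01 -0.48] F [-6.3  2.1 -0. ] M [0.43 1.29 0.67] open 0.222
az [ 1.788e+02  4.000e-01 -1.000e-01]
shift [-4.6  0.3  1.2] turn [ 0.1 -0.4 -1.2]
```

move_arm(motion=[[0, 0, 0, 0, 0, 17, 0.5], [0, 0, 0, 0, 0, 17, 0.5], [0, 0, 0, 0, 0, 17, 0.5], [0, 0, 0, 0, 0, 17, 0.5]])

```text
clock: 12.88
tool_pos: [0.6151, 0.0172, 0.1506]
eef_rot: [0.252, 0.933, 0.013, 0.258]
contact_force: [-0.4, -0.8, 1.0]
opening: 0.497
finger_force: 0.0
```

move_arm(motion=[[0, 0, 0, 0, 0, -9, 0.5], [0, 0, -15, 0, 0, -17, 0.5], [0, 0, -45, 0, 0, -17, 0.5], [0, 0, -85, 0, 0, -17, 0.5], [0, 0, -130, 0, 0, -17, 0.5]])

```text
clock: 13.5
tool_pos: [0.5509, 0.0311, 0.264]
eef_rot: [0.111, 0.96, -0.025, 0.256]
contact_force: [0.3, -0.6, 1.1]
opening: 0.5
finger_force: 0.0
```

```bash
python3 -c "
from h import *
where();snap('wrist','e.png')
s=snap('top');cv2.imwrite('pics/f.png',cv2.resize(s['frame'][120:280,150:410,::-1],None,fx=3,fy=3))"
```

```text
t 13.5 stand [-98.8  -1.7 264. ] q [ 0.45  0.68 -1.19  2.21  1.53  0.95 -0.38] F [ 0.4 -0.5  1.1] M [0.14 0.24 0.02] open 0.5
```

View pics/e.png

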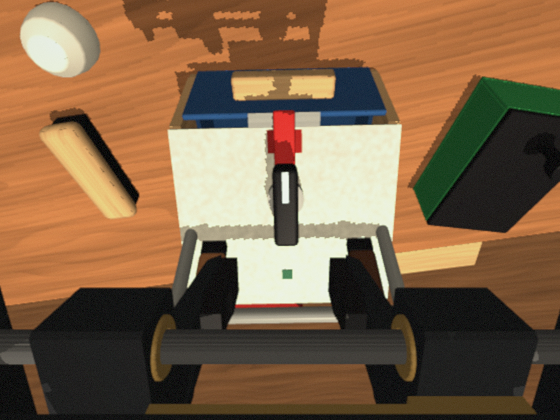

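View pics/f.png

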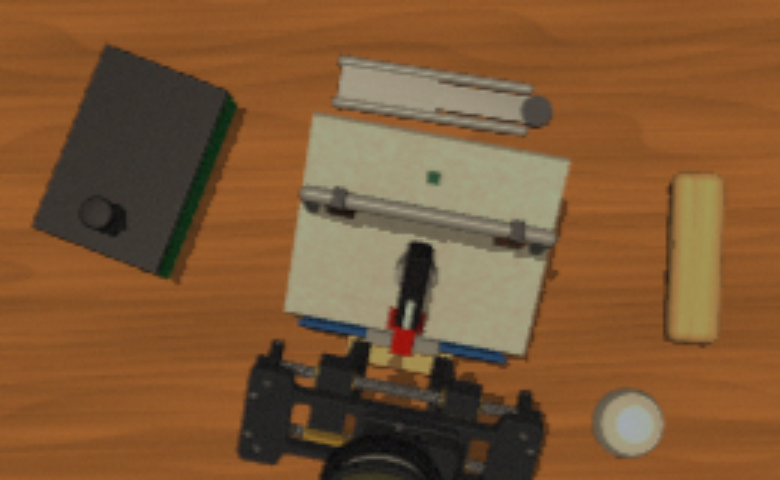

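The wrist picture shows the tongue (285,130) pointing straight down-slope, over its red mark and the bin's grey lip, with the bin shut. The top picture shows the loose things where they were and the gripper clear.

```bash
python3 -c "
from plant import finish_job
print(finish_job())"
```

```text
the job is handed in; nothing more can be done
None
```

The bin is pushed home and the latch turned to its lock stop with the tongue over the lip; the loose things look unmoved in the pictures, and the job was handed in at about 13.6 s, with no verdict returned.

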